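# Weigh two look-alike transformers and sort out the under-filled one

## Robot

A 6-joint arm with a two-finger parallel gripper is mounted at the origin on the work surface. World frame = base frame: x ahead of the robot, y to its left, z up, the work surface at z = 0. Lengths are in m, angles in rad, forces in N, time in s.
With the tool pointing down it reaches from about 0.275 to 1 m from the base axis. Payload 8.4 kg.
Tool frame: the origin (TCP) lies at the very end of the fingers, on their centre line; the grasp point (between the pads) lies 19 mm behind it; z points along the fingers, y is the direction in which the jaws open and shut (so a half turn about z gives the same grasp; the last joint's range is limited). The gripper opens to 85 mm and grips with 20 to 120 N. Pads are 22 mm wide; open, the fingers measure 114 mm over their backs; the gripper's body (76 mm by 85 mm) begins 54 mm behind the grasp point. The pads swing forward as they close: fully open they stand 13 mm farther back than shut.
Start: joints at [1.25, 0.353, 1.633, -0, 1.155, -0.002], TCP at [0.196, 0.594, 0.198] pointing down, gripper open.
Joint ranges: [-2.63, 2.63], [-0.92, 2.1], [0.06, 2.66], [-1.3, 4.44], [0, 2.69], [-3.02, 3.02]. Speed limits (rad/s): [2.22, 2.22, 2.79, 3.14, 3.14, 3.14].

## Interface

Orientations are given as a unit quaternion [x, y, z, w].
In Python, from bench import bot, imaging, finish_job gives the robot as it stands.
- The arm moves only by the shell command python3 -m inch 'ROWS'. ROWS is JSON, a list of rows, each a list of 7 numbers: the turn, a rotation vector about the world's x, y, z in rad, then the shift along the world's x, y, z in m, then the gripper's target within -1 to 1 (fully open at 1, half-way at 0, shut at -1). A call has exactly 8 rows; each row is the pose to reach, as a shift and turn from the pose measured when the call began; what a row does not reach only later rows make up. A row lasts 1/10 s, in which the tool goes at most 50 mm and 8.59 degrees, less where a joint would pass 70% of its speed; a pose out of reach is approached as far as the arm can. A call with a gripper value outside its range is refused whole. The fingers move at their own pace and stop on an object; the grip force is fixed at half the most. Time passes only in rows, so rows that repeat a pose let the fingers close, or fill a call up. It gives the time, the measured TCP pose, the force and the opening at its end, in the units of the state.
- bot.get_state(): the state, without advancing time (a new reading comes with each control period).
- imaging.grab_frame(name): name is "side" or "top"; returns (picture, depth): 420x560x3 uint8, red, green, blue; 420x560 float32, m along the optical axis (not along the pixel's ray), 0 where there is no reading.
- imaging.camera_info(name): a dict with "vertical_fov" (degrees; the focal length in pixels is half the picture's height over the tangent of half this angle, whatever the lens; pixels are square), "cx", "cy" (the principal point, pixels), "view" (4x4, takes a point from world to camera coordinates). Camera axes: x right, y down, z forward; pixel columns grow to the right and rows downward; lengths in m; the calibration is good to about 2 mm. A picture is of the moment at which its call begins. camera_info takes no time and is no camera call.
- finish_job(): hands the job in, once; it reports no verdict.
Trained networks look in the newest picture that a camera, given by its name, has taken for a name from the list of things; names that differ only in an ending like _2 or _b are one class to them, and where a whole thing is asked for, a point or a joint stands for the part that bears it (a point fixed in the world has none). Each returns a list of dicts, best first, with "conf" (0 to 1); they miss things now and then, are a little off and sometimes report something else, mostly with a low value. They report only what shows in the picture. A call takes as long as a camera call.
- imaging.cut_out(camera, query): "region" (420x560 bool, what is visible of it) and "point" ([row, column] as shares, 0 to 1, of the picture: columns of its width, rows of its height, amid what is visible of it).
- imaging.mark_of(camera, query): "point" ([row, column] as shares, 0 to 1, of the picture: columns of its width, rows of its height: a listed point, or the origin of a listed thing).
The state is a dict: "t": time; "joint_positions": joint angles; "joint_vel": joint speeds; "tau": joint torques, N m; "eef_pos": TCP position; "tool_rot": TCP orientation; "ft_force": force on the tool from outside, world axes, zero at the start; "ft_torque": the same for the moment, N m; "opening": finger opening in m.
Only numpy, scipy, OpenCV 4.12 (cv2) and the standard library are available. Lean on these libraries where they do the work, as an engineer would, in place of code of your own. Each camera call takes 0.05 s, during which the arm holds its last target.

## Task

The two black transformers look the same, but one was poorly filled and is lighter. Weigh them against each other by standing one on each pan of the balance and letting go, then put the heavier one in the rectangular tray and the lighter one in the round dish. Keep both pins up, set them down softly rather than dropping them, and leave the small parts lying in front of the balance where they are.

Things in the scene. Friction and masses are not known exactly. Their poses are not given: they have to be found in the camera images.
- transformer_p_center (a point): one of two look-alike potted transformers: a black block 44 (its x) x 32 (its y) x 40 (its z, up as it starts), with short look-only brass pins on top (5 tall). Its point is the centre of the block, 20 above its underside. Weight unknown: one of the two weighs roughly 0.22 to 0.28 kg, the other roughly 0.14 to 0.18 kg, and only weighing tells which. Grip it across the 32 side from above
- transformer_q_center (a point): one of two look-alike potted transformers: a black block 44 (its x) x 32 (its y) x 40 (its z, up as it starts), with short look-only brass pins on top (5 tall). Its point is the centre of the block, 20 above its underside. Weight unknown: one of the two weighs roughly 0.22 to 0.28 kg, the other roughly 0.14 to 0.18 kg, and only weighing tells which. Grip it across the 32 side from above
- balance: equal-arm balance fixed to the bench: grey body 100 x 290 x 42 with a beam along its own y and two round steel pans on top; origin at the centre of its underside; its y points to the left pan
- pan_left: left pan (towards the balance's +y): a flat steel disc of 110 diameter, 4 thick, without rim, that stays level and moves straight up and down as the beam tips. Origin at the centre of its TOP face: 90 above the bench when the beam is level, 78 at its lower stop and 102 at its upper stop. It lies 115 from the middle of the balance
- pan_right: right pan (towards the balance's -y): the same as the left one; always as far below level as the other is above
- beam (a joint): tilt of the balance's beam (rad): 0 = level (both pans empty; a weak spring brings it back), positive = RIGHT pan down and left pan up (right side heavier), negative = LEFT pan down. Stops at about +0.104 and -0.104. One transformer alone, or two of different weight, tip it fully to the stop within about 1 s
- tray: shallow rectangular grey tray fixed to the bench: 115 (its x) x 100 (its y) x 14 tall outside, walls 4, inner floor 4 above the bench; origin at the centre of its underside
- dish: shallow round aluminium dish fixed to the bench: outer diameter 104 at the foot and 116 at the rim, 14 tall, walls 4, inner floor 4 above the bench; origin at the centre of its underside
- capacitor: bystander: small standing cylinder (eleolytic capacitor), 24 dia x 36 tall, near the balance; origin at the centre of its underside
- relay: bystander: small white block (relay), 28 x 22 x 18; origin at the centre of its underside
- heatsink: bystander: finned aluminium heat sink, 50 x 36 x 22; origin at the centre of its underside

How it is judged:
On the way, in this order (a step that is already met when the one before it is completed fails the run):
1. a first transformer stands on a pan, let go (((contact force between transformer_p and pan_left above 0.5 N and contact force between transformer_p and the fingers below 0.2 N) or (contact force between transformer_p and pan_right above 0.5 N and contact force between transformer_p and the fingers below 0.2 N) or (contact force between transformer_q and pan_left above 0.5 N and contact force between transformer_q and the fingers below 0.2 N) or (contact force between transformer_q and pan_right above 0.5 N and contact force between transformer_q and the fingers below 0.2 N))), for 0.1 s.
2. the transformers stand on opposite pans, pins up and let go, nothing touches the pans, and the beam has tipped to the heavier one's side (angle between each of transformer_p, transformer_q's own z axis and vertical below 0.2 rad and contact force between each of the arm, the fingers and balance below 0.2 N and (((contact force between transformer_q and pan_right above 0.5 N and contact force between transformer_q and the fingers below 0.2 N) and (contact force between transformer_p and pan_left above 0.5 N and contact force between transformer_p and the fingers below 0.2 N) and value of joint beam above 0.07 rad) or ((contact force between transformer_q and pan_left above 0.5 N and contact force between transformer_q and the fingers below 0.2 N) and (contact force between transformer_p and pan_right above 0.5 N and contact force between transformer_p and the fingers below 0.2 N) and value of joint beam below -0.07 rad))), for 0.3 s.
At the end, for the whole second after the job is handed in: the heavier transformer stands on the floor of the rectangular tray and the lighter one on the floor of the round dish, both pins up (within 0.2 rad), released and at rest (x of transformer_q_center in the frame of tray between -0.045 and 0.045 m and y of transformer_q_center in the frame of tray between -0.038 and 0.038 m and z of transformer_q_center in the frame of tray between 0.018 and 0.03 m and angle between each of transformer_q, transformer_p's own z axis and vertical below 0.2 rad and linear speed of each of transformer_q, transformer_p below 0.02 m/s and angular speed of each of transformer_q, transformer_p below 0.2 rad/s and horizontal distance between transformer_p_center and dish below 0.036 m and z of transformer_p_center in the frame of dish between 0.018 and 0.03 m); the robot touches nothing.
It fails at once if a transformer is dropped (falls freely, out of the fingers, faster than 0.7 m/s: some 25 mm or more) ((linear speed of transformer_p above 0.7 m/s and contact force between transformer_p and the fingers below 0.1 N) or (linear speed of transformer_q above 0.7 m/s and contact force between transformer_q and the fingers below 0.1 N)).
It fails at once if a small part in front of the balance is pushed away (more than 30 mm) (distance of any of capacitor, relay, heatsink from where it was at the start of the episode above 0.03 m).
It also fails if it takes over 72 s, if anything falls off the work surface, if the arm or the gripper's body presses on something with over 40 N, if the wrist force passes 120 N, or if a joint passes its speed limit or range.

## Working session

There is one attempt and no reset: what is moved stays moved. The work goes in short steps, Python scripts to look and compute and a shell command to move; the robot and the scene stay as the last step left them, time stands still between calls to the robot, and variables do not carry over. Pictures are saved under pics/ and viewed, and the job is handed in when it is done.

```bash
ls; mkdir -p pics; cat > h.py <<'E'
from bench import bot, imaging, finish_job
import numpy as np, cv2
def grab(cam,fn=None):
    p,d=imaging.grab_frame(cam)
    if fn: cv2.imwrite('pics/'+fn,p[:,:,::-1])
    return p,d
def info(cam):
    c=imaging.camera_info(cam); f=210/np.tan(np.radians(c['vertical_fov'])/2)
    return f,c['cx'],c['cy'],np.array(c['view'])
def world(cam,u,v,z):
    f,cx,cy,V=info(cam); X=np.stack([(u-cx)/f*z,(v-cy)/f*z,z,np.ones_like(z)],-1)
    return (X@np.linalg.inv(V).T)[...,:3]
def cloud(cam,d):
    v,u=np.mgrid[0:420,0:560]; return world(cam,u.astype(float),v.astype(float),d.astype(float))
E
python3 - <<'E'
from h import *
s=bot.get_state(); print({k:np.round(v,3) for k,v in s.items()})
for c in('top','side'):
    p,d=grab(c,c+'0.png'); W=cloud(c,d); np.save(c+'W.npy',W)
    print(c,imaging.camera_info(c))
    for q in['transformer_p_center','pan_left','pan_right','balance','tray','dish','capacitor','relay','heatsink']:
        for r in imaging.cut_out(c,q)[:3]:
            m=r['region']&(d>0); w=W[m]
            print(q,round(r['conf'],2),np.round(np.array(r['point'])*[420,560]),np.round(np.median(w,0),3),np.round(np.percentile(w,[2,98],axis=0),3).tolist() if len(w) else '')
E
```

```text
pics
{'t': np.float64(0.0), 'joint_positions': array([ 1.25 ,  0.354,  1.634, -0.   ,  1.155, -0.002]), 'joint_vel': array([-0.001, -0.   , -0.   ,  0.   , -0.   ,  0.001]), 'tau': array([ 4.0000e-03, -6.0525e+01, -3.4207e+01,  0.0000e+00,  9.0000e-03,
       -0.0000e+00]), 'eef_pos': array([0.196, 0.593, 0.197]), 'tool_rot': array([ 0.159,  0.987, -0.001, -0.   ]), 'ft_force': array([ 0.023, -0.025,  0.488]), 'ft_torque': array([-0.013, -0.052,  0.055]), 'opening': np.float64(0.086)}
top {'vertical_fov': 54.55380844178214, 'cx': 273.0117418994314, 'cy': 201.94230968136102, 'view': array([[-1.19691843e-03, -9.99809466e-01,  1.94833228e-02,
        -7.31568165e-03],
       [-9.96356758e-01, -4.69104972e-04, -8.52818271e-02,
         5.10600226e-01],
       [ 8.52747177e-02, -1.95144157e-02, -9.96166357e-01,
         1.07301297e+00],
       [ 0.00000000e+00,  0.00000000e+00,  0.00000000e+00,
         1.00000000e+00]])}
transformer_p_center 0.72 [241. 384.] [ 0.403 -0.307  0.005] [[0.347, -0.357, 0.0], [0.457, -0.255, 0.017]]
transformer_p_center 0.54 [168. 388.] [ 0.597 -0.314  0.04 ] 
[... 1852 characters left out ...]
.064] [[0.518, -0.124, 0.003], [0.616, 0.184, 0.09]]
balance 0.82 [222. 291.] [0.549 0.005 0.064] [[0.518, -0.124, 0.007], [0.613, 0.182, 0.09]]
tray 0.62 [376. 309.] [ 0.4   -0.305  0.003] [[0.343, -0.356, -0.0], [0.458, -0.253, 0.014]]
tray 0.44 [160. 231.] [0.569 0.35  0.003] [[0.517, 0.29, -0.001], [0.622, 0.398, 0.014]]
dish 0.66 [208. 279.] [0.547 0.057 0.064] [[0.539, -0.016, 0.041], [0.592, 0.123, 0.068]]
capacitor 0.59 [227. 192.] [0.373 0.133 0.03 ] [[0.364, 0.128, 0.008], [0.385, 0.149, 0.037]]
relay 0.53 [299. 245.] [ 0.368 -0.115  0.016] [[0.355, -0.122, -0.001], [0.383, -0.098, 0.019]]
heatsink 0.83 [263. 226.] [0.383 0.001 0.017] [[0.36, -0.014, -0.002], [0.412, 0.031, 0.022]]
```

View pics/top0.png

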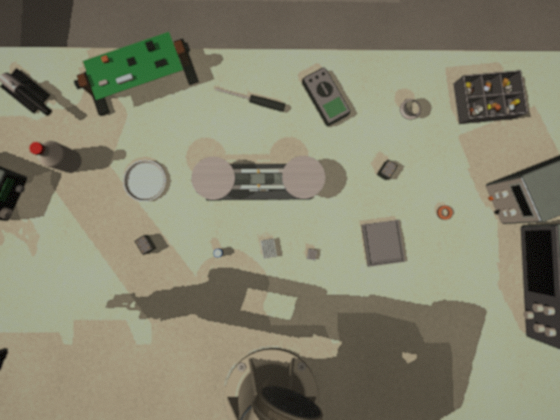

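View pics/side0.png

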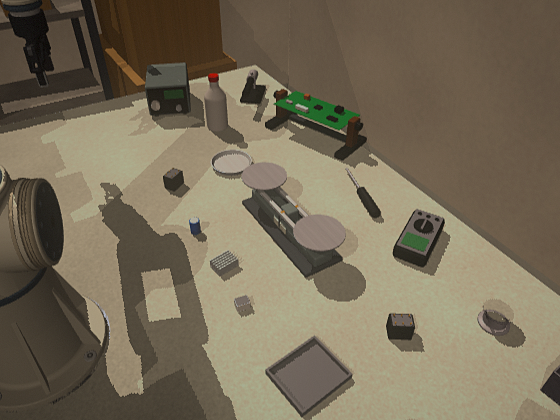

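```bash
python3 - <<'E'
from h import *
for c in('top','side'):
    W=np.load(c+'W.npy')
    for n,(x,y) in dict(A=(.399,.327),B=(.597,-.314)).items():
        m=(abs(W[...,0]-x)<.05)&(abs(W[...,1]-y)<.05)&(W[...,2]>.032)&(W[...,2]<.043)
        w=W[m][:,:2]; 
        r=cv2.minAreaRect((w*1000).astype(np.float32)); print(c,n,len(w),r,cv2.boxPoints(r).round().tolist(),np.median(W[m][:,2]))
E
```

```text
top A 202 ((399.6142883300781, 330.23907470703125), (44.521644592285156, 31.98999786376953), 31.89762306213379) [[372.0, 332.0], [389.0, 305.0], [427.0, 328.0], [410.0, 356.0]] 0.03975211034848847
top B 162 ((599.9686279296875, -318.18255615234375), (32.38992691040039, 45.055633544921875), 56.79802322387695) [[572.0, -319.0], [610.0, -344.0], [628.0, -317.0], [590.0, -292.0]] 0.040730520346753285
side A 157 ((395.9492492675781, 331.81573486328125), (47.75988006591797, 36.02629470825195), 32.019020080566406) [[366.0, 334.0], [385.0, 304.0], [426.0, 329.0], [407.0, 360.0]] 0.03814211446782867
side B 373 ((597.6829223632812, -315.77178955078125), (33.91871643066406, 46.000816345214844), 62.208133697509766) [[569.0, -320.0], [610.0, -341.0], [626.0, -311.0], [585.0, -290.0]] 0.03871220149024146
```

Top view: the transformers are at about px (145,244) and (388,169), and the dish is at (146,180). The balance is in the middle with pans at (212,177) and (306,176), and the tray is at (383,243). Capacitor, heat sink and relay lie in a row at v≈250. I'll pick A (left) first.

```bash
python3 -m inch '[[0,0,0.88,0.202,-0.262,-0.08,1],[0,0,0.88,0.202,-0.262,-0.08,1],[0,0,0.88,0.202,-0.262,-0.08,1],[0,0,0.88,0.202,-0.262,-0.08,1],[0,0,0.88,0.202,-0.262,-0.08,1],[0,0,0.88,0.202,-0.262,-0.08,1],[0,0,0.88,0.202,-0.262,-0.08,1],[0,0,0.88,0.202,-0.262,-0.08,1]]'
```

```text
t: 1.8
eef_pos: [0.3996, 0.3272, 0.1165]
tool_rot: [-0.276, 0.961, -0.001, -0.001]
ft_force: [-0.0, -0.2, 0.5]
opening: 0.0856
```

```bash
python3 -m inch '[[0,0,0,-0.001,0.004,-0.04,1],[0,0,0,-0.001,0.004,-0.07,1],[0,0,0,-0.001,0.004,-0.095,1],[0,0,0,-0.001,0.004,-0.104,1],[0,0,0,-0.001,0.004,-0.104,1],[0,0,0,-0.001,0.004,-0.104,-1],[0,0,0,-0.001,0.004,-0.104,-1],[0,0,0,-0.001,0.004,-0.104,-1]]'
python3 -m inch '[[0,0,0,0,0,0,-1],[0,0,0,0,0,0,-1],[0,0,0,0,0,0,-1],[0,0,0,0,0,0.03,-1],[0,0,0,0,0,0.07,-1],[0,0,0,0,0,0.12,-1],[0,0,0,0,0,0.17,-1],[0,0,0,0,0,0.17,-1]]'
```

```text
t: 2.6
eef_pos: [0.3993, 0.3319, 0.0137]
tool_rot: [-0.276, 0.961, -0.001, 0.0]
ft_force: [-0.4, -0.2, -0.8]
opening: 0.0442
t: 3.4
eef_pos: [0.4025, 0.3345, 0.1904]
tool_rot: [-0.276, 0.961, 0.002, 0.005]
ft_force: [0.4, -0.0, -0.4]
opening: 0.0003
```

Closed empty, so the grasp missed. Looking.

```bash
python3 - <<'E'
from h import *
for c in('top','side'):
    p,d=grab(c); W=cloud(c,d)
    u0,v0=(90,190) if c=='top' else (120,120)
    cv2.imwrite(f'pics/{c}1.png',cv2.resize(p[v0:v0+110,u0:u0+140,::-1],None,fx=5,fy=5))
    m=(abs(W[...,0]-.4)<.06)&(abs(W[...,1]-.33)<.06)&(W[...,2]>.03)&(W[...,2]<.043)
    w=W[m][:,:2]; r=cv2.minAreaRect((w*1000).astype(np.float32)); print(c,len(w),r)
E
```

```text
top 202 ((399.458984375, 329.8814392089844), (43.89739227294922, 31.774089813232422), 32.54798126220703)
side 161 ((397.5572814941406, 331.0921325683594), (46.21426773071289, 35.826271057128906), 29.452951431274414)
```

View pics/top1.png

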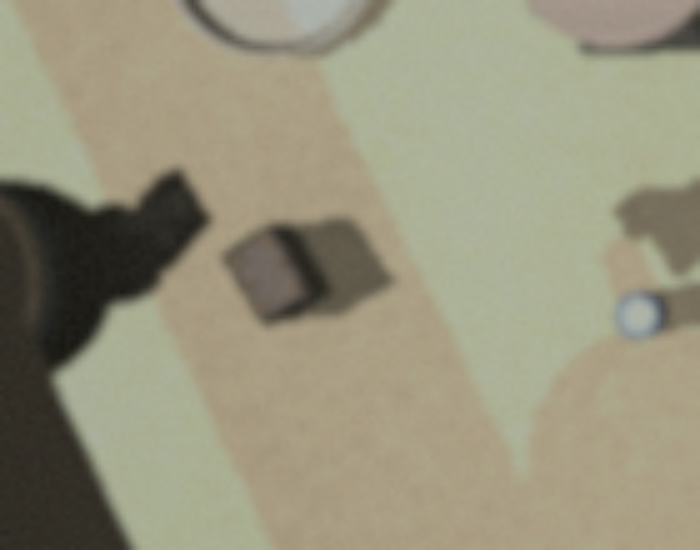

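View pics/side1.png

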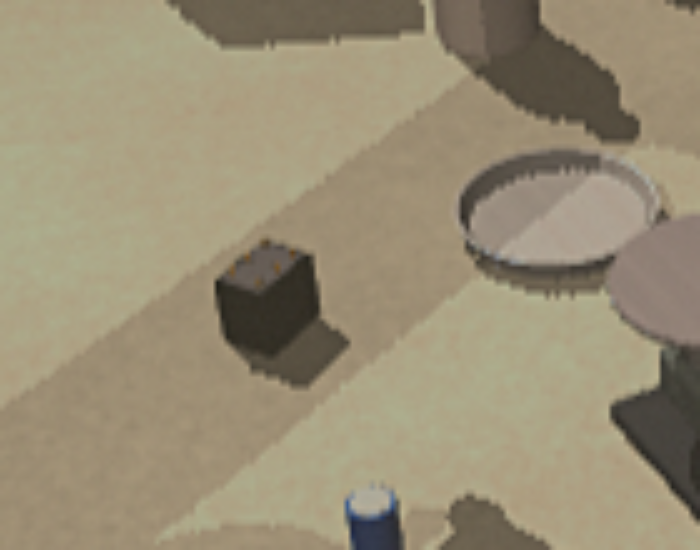

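```bash
python3 - <<'E'
from h import *
s=bot.get_state();print(s['eef_pos'],s['tool_rot'],s['joint_positions'].round(3) if hasattr(s['joint_positions'],'round') else s['joint_positions'],s['opening'])
e=np.array(s['eef_pos'])
for c in('top','side'):
    p,d=grab(c,c+'2.png'); W=cloud(c,d)
    f,cx,cy,V=info(c); X=V@np.r_[e,1]; print(c,'tcp px',f*X[0]/X[2]+cx,f*X[1]/X[2]+cy,X[2])
    m=(abs(W[...,0]-.4)<.15)&(abs(W[...,1]-.33)<.15)&(W[...,2]>.15)&(W[...,2]<.6)
    for a in np.arange(.15,.4,.02):
        k=m&(W[...,2]>=a)&(W[...,2]<a+.02)
        if k.sum(): print(round(a,2),k.sum(),W[k].mean(0).round(3),W[k].min(0).round(3),W[k].max(0).round(3))
E
```

```text
[0.39983629 0.33237205 0.18505213] [-2.75587554e-01  9.61274715e-01  6.72749822e-05  1.55512539e-03] [ 6.910e-01  2.020e-01  1.871e+00 -1.000e-03  1.066e+00 -1.437e+00] -5.976791379799449e-05
top tcp px 123.44455140412 244.73845374398707 0.9162801459197107
0.21 8 [0.396 0.319 0.225] [0.392 0.317 0.22 ] [0.4   0.323 0.229]
0.23 15 [0.395 0.321 0.238] [0.388 0.316 0.23 ] [0.4   0.33  0.247]
0.25 11 [0.402 0.31  0.266] [0.397 0.296 0.256] [0.407 0.313 0.27 ]
0.27 54 [0.406 0.302 0.28 ] [0.389 0.283 0.271] [0.415 0.315 0.29 ]
0.29 77 [0.419 0.289 0.304] [0.392 0.271 0.29 ] [0.443 0.311 0.31 ]
0.31 134 [0.425 0.288 0.317] [0.394 0.272 0.31 ] [0.441 0.306 0.33 ]
0.33 56 [0.419 0.297 0.339] [0.408 0.29  0.33 ] [0.429 0.305 0.349]
0.35 143 [0.404 0.299 0.36 ] [0.368 0.291 0.351] [0.437 0.326 0.37 ]
0.37 164 [0.405 0.298 0.38 ] [0.371 0.291 0.37 ] [0.437 0.323 0.39 ]
0.39 69 [0.406 0.296 0.396] [0.378 0.288 0.39 ] [0.434 0.308 0.41 ]
side tcp px 164.95372505617001 123.6192327461256 1.1321275589807678
0.21 54 [0.396 0.324 0.224] [0.386 0.317 0.214] [0.411 0.339 0.23 ]
0.23 102 [0.397 0.323 0.24 ] [0.385 0.315 0.23 ] [0.411 0.341 0.25 ]
0.25 149 [0.393 0.324 0.263] [0.369 0.295 0.25 ] [0.425 0.356 0.27 ]
0.27 271 [0.393 0.324 0.281] [0.362 0.282 0.27 ] [0.435 0.373 0.29 ]
0.29 375 [0.395 0.32  0.301] [0.356 0.27  0.29 ] [0.441 0.377 0.31 ]
0.31 334 [0.395 0.316 0.32 ] [0.362 0.278 0.31 ] [0.434 0.37  0.33 ]
0.33 172 [0.4   0.302 0.341] [0.36  0.291 0.33 ] [0.428 0.331 0.35 ]
0.35 333 [0.39  0.303 0.36 ] [0.36  0.291 0.35 ] [0.433 0.341 0.37 ]
0.37 407 [0.391 0.305 0.381] [0.36  0.291 0.37 ] [0.434 0.355 0.39 ]
0.39 262 [0.39  0.304 0.4  ] [0.357 0.288 0.39 ] [0.434 0.333 0.41 ]
```

View pics/side2.png

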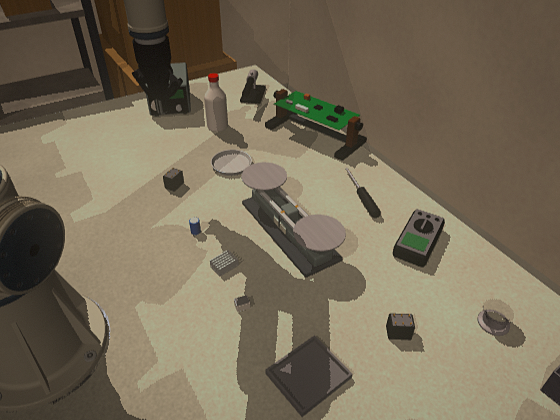

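View pics/top2.png

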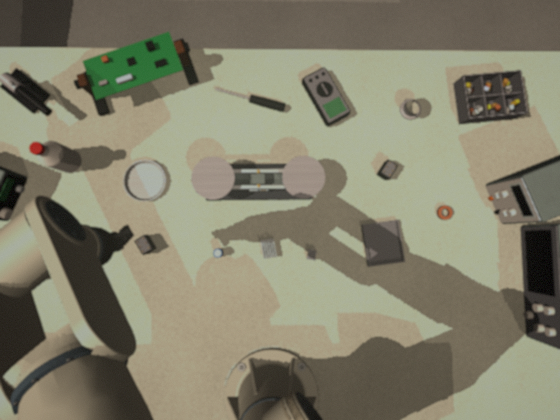

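```bash
python3 - <<'E'
from h import *
p=cv2.imread('pics/side2.png'); 
c=p[60:210,110:310].copy(); c=cv2.resize(c,None,fx=4,fy=4,interpolation=cv2.INTER_NEAREST)
cv2.circle(c,(int((165-110)*4),int((123.6-60)*4)),4,(0,0,255),1); 
c=np.clip(c.astype(float)*1.8,0,255).astype(np.uint8); cv2.imwrite('pics/side2z.png',c)
p=cv2.imread('pics/top2.png'); 
c=p[190:300,60:200].copy(); c=cv2.resize(c,None,fx=5,fy=5,interpolation=cv2.INTER_NEAREST)
cv2.circle(c,(int((123.4-60)*5),int((244.7-190)*5)),4,(0,0,255),1); 
c=np.clip(c.astype(float)*1.8,0,255).astype(np.uint8); cv2.imwrite('pics/top2z.png',c)
E
```

```text
(no output)
```

View pics/side2z.png

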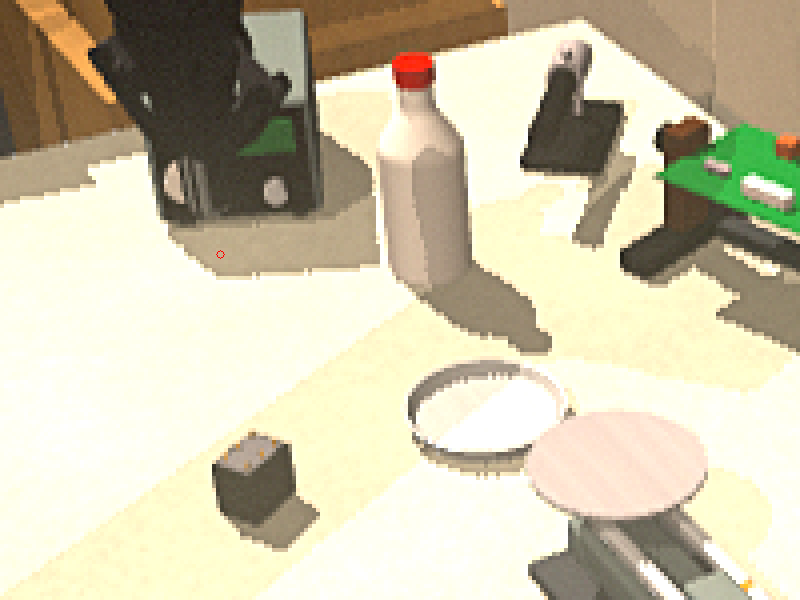

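View pics/top2z.png

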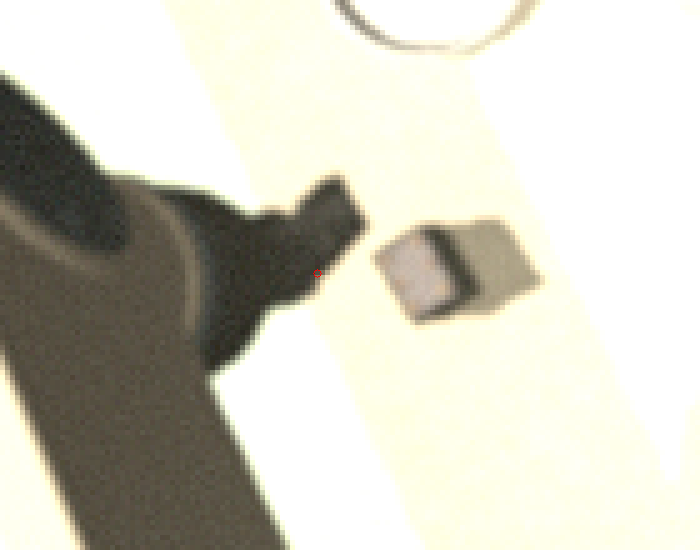

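```bash
python3 - <<'E'
from h import *
np.set_printoptions(linewidth=200,precision=3,suppress=True)
p,d=grab('top'); W=cloud('top',d)
for v,u in [(228,126),(230,128),(232,129),(233,126),(235,124),(236,121),(238,120),(240,118),(243,117),(245,115)]: print(v,u,d[v,u],W[v,u],p[v,u])
p,d=grab('side'); W=cloud('side',d)
for v,u in [(114,156),(114,160),(112,158),(112,162),(110,158),(110,160),(105,160),(98,160),(90,160),(75,140),(80,179)]: print(v,u,d[v,u],W[v,u],p[v,u])
E
```

```text
228 126 0.79635423 [0.435 0.286 0.309] [37 36 30]
230 128 0.7930248 [0.431 0.281 0.312] [48 47 42]
232 129 0.795255 [0.427 0.279 0.31 ] [49 46 43]
233 126 0.79148006 [0.425 0.284 0.313] [48 46 40]
235 124 0.7875899 [0.421 0.287 0.317] [44 43 37]
236 121 0.7841127 [0.419 0.291 0.32 ] [41 42 34]
238 120 0.77570677 [0.415 0.29  0.328] [38 38 30]
240 118 0.7727282 [0.412 0.293 0.331] [37 34 28]
243 117 0.7824955 [0.406 0.298 0.321] [31 28 24]
245 115 0.7513789 [0.403 0.291 0.352] [35 31 26]
114 156 1.5112481 [0.478 0.695 0.013] [44 42 35]
114 160 1.1000063 [0.389 0.323 0.219] [51 47 39]
112 158 1.0940081 [0.385 0.322 0.225] [74 70 61]
112 162 1.0977274 [0.394 0.321 0.223] [59 56 48]
110 158 1.0943543 [0.387 0.325 0.228] [55 51 43]
110 160 1.0973606 [0.392 0.326 0.227] [75 70 60]
105 160 1.0799459 [0.391 0.316 0.244] [63 59 51]
98 160 1.0676938 [0.393 0.314 0.262] [37 34 29]
90 160 1.051268 [0.395 0.309 0.283] [29 28 22]
75 140 1.0669909 [0.371 0.366 0.302] [36 33 28]
80 179 1.0329055 [0.433 0.284 0.308] [30 25 23]
```

The block is unmoved. In the cameras the closed fingertips end about 28 mm above the reported TCP (side px (160,115), against an expected (165,124)). That explains closing just over the block. I'll open, then go about 28 mm lower while watching the force.

```bash
python3 -m inch '[[0,0,0,-0.001,-0.001,-0.03,1],[0,0,0,-0.001,-0.001,-0.07,1],[0,0,0,-0.001,-0.001,-0.11,1],[0,0,0,-0.001,-0.001,-0.145,1],[0,0,0,-0.001,-0.001,-0.165,1],[0,0,0,-0.001,-0.001,-0.172,1],[0,0,0,-0.001,-0.001,-0.172,1],[0,0,0,-0.001,-0.001,-0.172,1]]'
python3 - <<'E'
from h import *
p,d=grab('side'); W=cloud('side',d)
cv2.imwrite('pics/side3.png',cv2.resize(p[110:220,110:250,::-1],None,fx=5,fy=5,interpolation=cv2.INTER_NEAREST))
m=(abs(W[...,0]-.4)<.1)&(abs(W[...,1]-.33)<.1)&(W[...,2]>.046)&(W[...,2]<.6)
for a in np.arange(.046,.15,.01):
    k=m&(W[...,2]>=a)&(W[...,2]<a+.01)
    if k.sum(): print(round(a,3),k.sum(),W[k].mean(0).round(3),W[k].min(0).round(3),W[k].max(0).round(3))
E
```

```text
t: 4.5
eef_pos: [0.3977, 0.3304, 0.0106]
tool_rot: [-0.276, 0.961, -0.001, -0.001]
ft_force: [-0.1, 0.3, -0.6]
opening: 0.0854
0.046 4 [0.408 0.309 0.055] [0.378 0.286 0.055] [0.422 0.371 0.056]
0.056 35 [0.391 0.333 0.062] [0.363 0.281 0.057] [0.43  0.372 0.066]
0.066 56 [0.393 0.329 0.071] [0.362 0.278 0.066] [0.431 0.375 0.076]
0.076 63 [0.396 0.325 0.081] [0.361 0.278 0.076] [0.433 0.376 0.086]
0.086 50 [0.39  0.333 0.091] [0.361 0.279 0.086] [0.428 0.373 0.095]
0.096 63 [0.394 0.322 0.102] [0.349 0.264 0.096] [0.446 0.386 0.106]
0.106 147 [0.398 0.319 0.111] [0.349 0.261 0.106] [0.446 0.397 0.116]
0.116 151 [0.397 0.317 0.121] [0.348 0.263 0.116] [0.446 0.394 0.126]
0.126 157 [0.396 0.316 0.131] [0.349 0.263 0.126] [0.445 0.385 0.136]
0.136 149 [0.393 0.315 0.141] [0.351 0.265 0.136] [0.445 0.382 0.146]
0.146 185 [0.396 0.314 0.15 ] [0.351 0.266 0.146] [0.443 0.384 0.156]
```

View pics/side3.png

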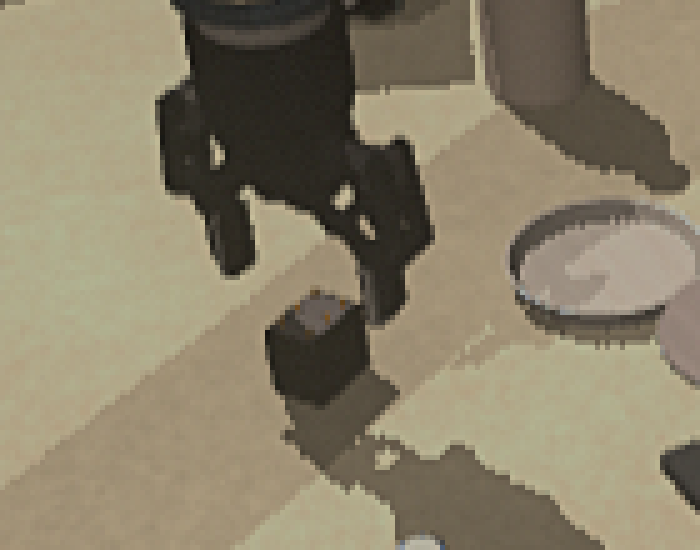

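Open tips are at z≈0.055 with TCP reading 0.011, which confirms the ~30 mm offset. Lowering another 29 mm.

```bash
python3 -m inch '[[0,0,0,0.001,0,-0.015,1],[0,0,0,0.001,0,-0.029,1],[0,0,0,0.001,0,-0.029,1],[0,0,0,0.001,0,-0.029,-1],[0,0,0,0.001,0,-0.029,-1],[0,0,0,0.001,0,-0.029,-1],[0,0,0,0.001,0,-0.029,-1],[0,0,0,0.001,0,-0.029,-1]]'
python3 -m inch '[[0,0,0,0,0,0,-1],[0,0,0,0,0,0,-1],[0,0,0,0,0,0.01,-1],[0,0,0,0,0,0.03,-1],[0,0,0,0,0,0.06,-1],[0,0,0,0,0,0.10,-1],[0,0,0,0,0,0.14,-1],[0,0,0,0,0,0.14,-1]]'
```

```text
t: 5.35
eef_pos: [0.3994, 0.3311, -0.0174]
tool_rot: [-0.276, 0.961, -0.001, -0.0]
ft_force: [-0.7, 0.1, 5.5]
opening: 0.0309
t: 6.15
eef_pos: [0.4021, 0.3333, 0.1282]
tool_rot: [-0.276, 0.961, 0.001, 0.004]
ft_force: [0.5, -0.7, -1.7]
opening: 0.0309
```

Gripped (opening 31 mm). Carry it over the left pan.

```bash
python3 -m inch '[[0,0,0,0.03,-0.034,0,-1],[0,0,0,0.06,-0.067,0,-1],[0,0,0,0.09,-0.1,0,-1],[0,0,0,0.12,-0.134,0,-1],[0,0,0,0.15,-0.167,0,-1],[0,0,0,0.167,-0.187,0,-1],[0,0,0,0.167,-0.187,0,-1],[0,0,0,0.167,-0.187,-0.01,-1]]'
python3 - <<'E'
from h import *
p,d=grab('side','side4.png'); s=bot.get_state(); print(s['ft_force'],s['eef_pos'],s['opening'])
W=cloud('side',d)
k=(abs(W[...,0]-.57)<.05)&(abs(W[...,1]-.146)<.05)&(W[...,2]>.1)&(W[...,2]<.2); print(W[k].min(0))
E
```

```text
t: 6.95
eef_pos: [0.5694, 0.146, 0.1182]
tool_rot: [-0.275, 0.961, 0.001, 0.004]
ft_force: [0.4, -0.9, -2.2]
opening: 0.0311
[-1.23426692  0.3380485  -3.45770536] [0.56755378 0.14619249 0.11581274] 0.030909415270582035
[0.53475037 0.09958892 0.13386769]
```

View pics/side4.png

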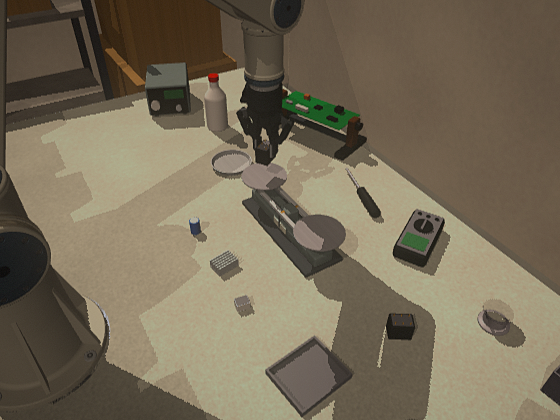

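The block hangs straight over the left pan (px (264,152)), underside at 0.134. Lowering with the pan to near its lower stop.

```bash
python3 -m inch '[[0,0,0,0,0,-0.015,-1],[0,0,0,0,0,-0.03,-1],[0,0,0,0,0,-0.038,-1],[0,0,0,0,0,-0.042,-1],[0,0,0,0,0,-0.046,-1],[0,0,0,0,0,-0.05,-1],[0,0,0,0,0,-0.053,-1],[0,0,0,0,0,-0.053,-1]]'
python3 -m inch '[[0,0,0,0,0,0,-1],[0,0,0,0,0,0,1],[0,0,0,0,0,0,1],[0,0,0,0,0,0,1],[0,0,0,0,0,0,1],[0,0,0,0,0,0,1],[0,0,0,0,0,0,1],[0,0,0,0,0,0.02,1]]'
python3 -m inch '[[0,0,0,0,0,0.03,1],[0,0,0,0,0,0.07,1],[0,0,0,0,0,0.11,1],[0,0,0,0,0,0.15,1],[0,0,0,0,0,0.17,1],[0,0,0,0,0,0.17,1],[0,0,0,0,0,0.17,1],[0,0,0,0,0,0.17,1]]'
python3 - <<'E'
from h import *
p,d=grab('side','side5.png'); W=cloud('side',d)
for y in(.146,-.084):
  k=(abs(W[...,0]-.57)<.056)&(abs(W[...,1]-y)<.056)&(W[...,2]>.07)&(W[...,2]<.16); print(np.percentile(W[k][:,2],[5,25,50,75,95]).round(3))
E
```

```text
t: 7.8
eef_pos: [0.5676, 0.1462, 0.0627]
tool_rot: [-0.275, 0.961, 0.001, 0.003]
ft_force: [0.5, 0.8, -2.4]
opening: 0.0312
t: 8.6
eef_pos: [0.5656, 0.1457, 0.0807]
tool_rot: [-0.275, 0.961, 0.001, 0.001]
ft_force: [-0.3, -0.1, -0.2]
opening: 0.0853
t: 9.4
eef_pos: [0.5648, 0.1455, 0.2491]
tool_rot: [-0.275, 0.961, 0.001, -0.001]
ft_force: [0.2, -0.1, -0.3]
opening: 0.0856
[0.074 0.076 0.077 0.097 0.117]
[0.098 0.1   0.1   0.101 0.102]
```

View pics/side5.png

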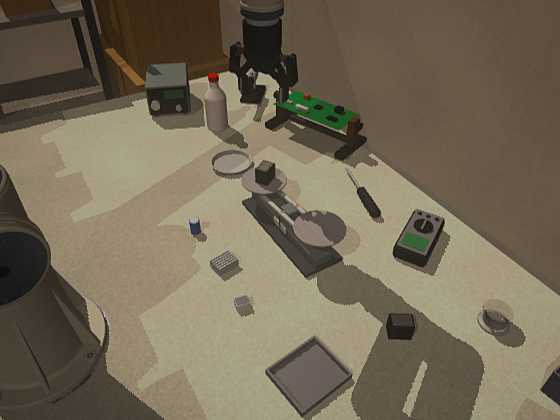

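Left pan is down (0.077) and the right one up (0.101); the block stands upright at px (264,172). Now B at about (0.599,-0.317), turned -63°.

```bash
python3 -m inch '[[0,0,-1.1,0.034,-0.462,-0.03,1],[0,0,-1.1,0.034,-0.462,-0.03,1],[0,0,-1.1,0.034,-0.462,-0.03,1],[0,0,-1.1,0.034,-0.462,-0.03,1],[0,0,-1.1,0.034,-0.462,-0.03,1],[0,0,-1.1,0.034,-0.462,-0.03,1],[0,0,-1.1,0.034,-0.462,-0.03,1],[0,0,-1.1,0.034,-0.462,-0.03,1]]'
```

```text
t: 10.25
eef_pos: [0.5934, -0.2542, 0.2218]
tool_rot: [0.27, 0.963, 0.002, -0.001]
ft_force: [0.3, -0.1, -0.1]
opening: 0.0852
```

```bash
python3 -m inch '[[0,0,0,0.0055,-0.04,0,1],[0,0,0,0.0055,-0.063,-0.03,1],[0,0,0,0.0055,-0.063,-0.07,1],[0,0,0,0.0055,-0.063,-0.11,1],[0,0,0,0.0055,-0.063,-0.15,1],[0,0,0,0.0055,-0.063,-0.18,1],[0,0,0,0.0055,-0.063,-0.195,1],[0,0,0,0.0055,-0.063,-0.195,1]]'
python3 - <<'E'
from h import *
p,d=grab('side'); W=cloud('side',d); print(bot.get_state()['eef_pos'])
cv2.imwrite('pics/side6.png',cv2.resize(p[250:370,330:470,::-1],None,fx=5,fy=5,interpolation=cv2.INTER_NEAREST))
E
```

```text
t: 11.05
eef_pos: [0.5969, -0.3162, 0.0237]
tool_rot: [0.27, 0.963, 0.002, -0.004]
ft_force: [-0.8, -0.1, 1.0]
opening: 0.0852
[ 0.59827132 -0.31687089  0.02583186]
```

View pics/side6.png

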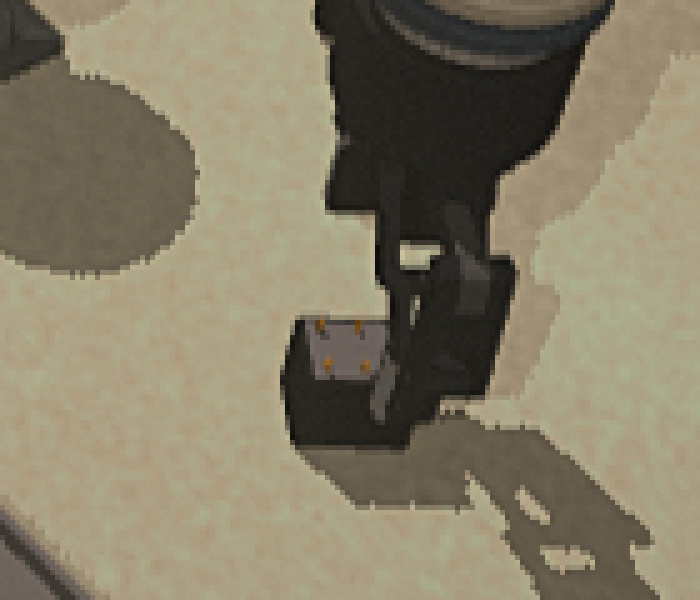

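```bash
python3 - <<'E'
from h import *
e=np.array(bot.get_state()['eef_pos'])
for c in('side','top'):
    p,d=grab(c); W=cloud(c,d); f,cx,cy,V=info(c)
    for z in (.025,.06,.1): X=V@np.r_[e[:2],z,1]; print(c,z,'axis px',(f*X[0]/X[2]+cx).round(1),(f*X[1]/X[2]+cy).round(1))
    m=(abs(W[...,0]-.6)<.09)&(abs(W[...,1]+.317)<.09)
    for a in np.arange(.01,.17,.01):
        k=m&(W[...,2]>=a)&(W[...,2]<a+.01)
        if k.sum():
            q=(W[k][:,:2]-e[:2])@np.array([[.854,-.52],[.52,.854]]).T  # along tool x(long), tool y
            print(round(a,3),k.sum(),'long',q[:,0].min().round(3),q[:,0].max().round(3),'jaw',q[:,1].min().round(3),q[:,1].max().round(3))
    if c=='top': cv2.imwrite('pics/top6.png',cv2.resize(p[120:230,320:460,::-1],None,fx=5,fy=5,interpolation=cv2.INTER_NEAREST))
E
```

```text
side 0.025 axis px 400.8 325.6
side 0.06 axis px 404.2 314.1
side 0.1 axis px 408.3 300.2
0.01 95 long -0.024 0.02 jaw -0.016 0.015
0.02 72 long -0.024 0.017 jaw -0.016 0.016
0.03 222 long -0.023 0.015 jaw -0.016 0.019
0.04 62 long -0.02 0.013 jaw -0.013 0.015
0.07 37 long -0.011 0.007 jaw -0.052 0.044
0.08 80 long -0.011 0.011 jaw -0.058 0.048
0.09 70 long -0.011 0.007 jaw -0.058 0.049
0.1 42 long -0.011 0.0 jaw -0.052 0.051
0.11 31 long -0.013 0.006 jaw -0.074 0.056
0.12 143 long -0.013 0.013 jaw -0.076 -0.041
0.13 122 long -0.017 0.012 jaw -0.075 0.035
0.14 138 long -0.017 0.019 jaw -0.075 0.022
0.15 155 long -0.019 0.02 jaw -0.073 0.001
0.16 185 long -0.019 0.019 jaw -0.072 -0.009
top 0.025 axis px 387.0 169.7
top 0.06 axis px 390.9 167.5
top 0.1 axis px 395.8 164.8
0.01 19 long -0.02 0.021 jaw -0.014 0.016
0.02 21 long -0.021 0.022 jaw -0.011 0.016
0.03 57 long -0.02 0.019 jaw -0.016 0.016
0.04 131 long -0.02 0.02 jaw -0.016 0.016
0.07 1 long -0.002 -0.002 jaw 0.046 0.046
0.08 7 long -0.008 0.003 jaw 0.04 0.053
0.09 7 long -0.007 -0.003 jaw 0.041 0.051
0.1 6 long -0.007 -0.002 jaw 0.042 0.054
0.11 8 long -0.01 -0.003 jaw 0.04 0.056
0.12 42 long -0.01 0.012 jaw 0.038 0.071
0.13 38 long -0.013 0.016 jaw 0.024 0.071
0.14 47 long -0.014 0.021 jaw 0.018 0.07
0.15 35 long -0.015 0.015 jaw 0.01 0.069
0.16 36 long -0.016 0.016 jaw 0.017 0.067
```

View pics/top6.png

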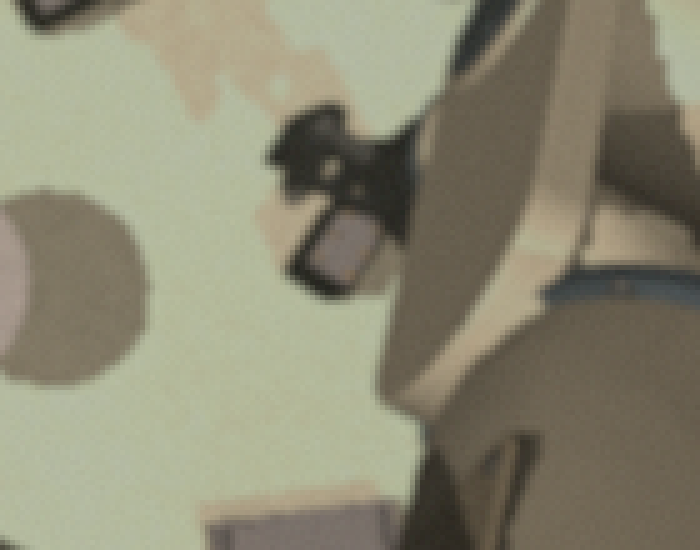

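The clouds show the block centred between the jaws (±16 mm jaw axis, ±20 long axis; top px ≈(388,169)). Descend 42 mm and grip.

```bash
python3 -m inch '[[0,0,0,0,0,-0.015,1],[0,0,0,0,0,-0.03,1],[0,0,0,0,0,-0.041,1],[0,0,0,0,0,-0.041,1],[0,0,0,0,0,-0.041,-1],[0,0,0,0,0,-0.041,-1],[0,0,0,0,0,-0.041,-1],[0,0,0,0,0,-0.041,-1]]'
python3 -m inch '[[0,0,0,0,0,0,-1],[0,0,0,0,0,0,-1],[0,0,0,0,0,0,-1],[0,0,0,0,0,0.02,-1],[0,0,0,0,0,0.05,-1],[0,0,0,0,0,0.09,-1],[0,0,0,0,0,0.13,-1],[0,0,0,0,0,0.15,-1]]'
```

```text
t: 12.0
eef_pos: [0.6005, -0.3179, -0.0119]
tool_rot: [0.27, 0.963, 0.002, 0.001]
ft_force: [0.8, -0.2, 1.0]
opening: 0.0308
t: 12.8
eef_pos: [0.6019, -0.3187, 0.1419]
tool_rot: [0.27, 0.963, 0.001, 0.003]
ft_force: [0.0, -0.3, -1.8]
opening: 0.0306
```

```bash
python3 -m inch '[[0,0,0,-0.006,0.04,0,-1],[0,0,0,-0.012,0.08,0,-1],[0,0,0,-0.018,0.12,0,-1],[0,0,0,-0.024,0.16,0,-1],[0,0,0,-0.03,0.2,0,-1],[0,0,0,-0.032,0.234,0,-1],[0,0,0,-0.032,0.234,0,-1],[0,0,0,-0.032,0.234,-0.01,-1]]'
python3 - <<'E'
from h import *
p,d=grab('side','side7.png'); s=bot.get_state(); print(s['ft_force'],s['eef_pos'],s['opening'])
W=cloud('side',d)
k=(abs(W[...,0]-.57)<.05)&(abs(W[...,1]+.084)<.05)&(W[...,2]>.11)&(W[...,2]<.2); print(W[k].min(0))
E
```

```text
t: 13.6
eef_pos: [0.571, -0.0844, 0.1328]
tool_rot: [0.27, 0.963, 0.001, 0.004]
ft_force: [-0.6, 0.3, -1.7]
opening: 0.0305
[-1.05906549 -0.22751878 -3.82680774] [ 0.56957806 -0.08494306  0.13034926] 0.030427384849365278
[ 0.54044664 -0.11641089  0.14319703]
```

View pics/side7.png

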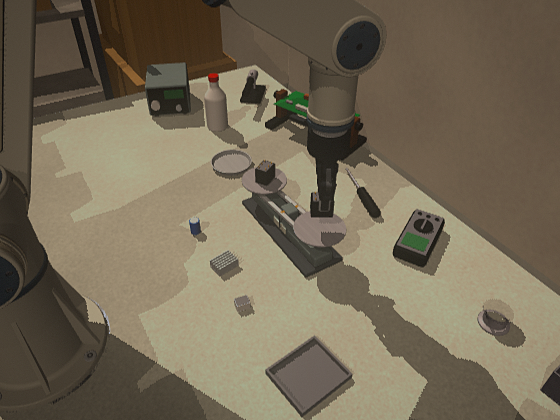

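```bash
python3 -m inch '[[0,0,0,0,0,-0.015,-1],[0,0,0,0,0,-0.03,-1],[0,0,0,0,0,-0.037,-1],[0,0,0,0,0,-0.041,-1],[0,0,0,0,0,-0.044,-1],[0,0,0,0,0,-0.047,-1],[0,0,0,0,0,-0.05,-1],[0,0,0,0,0,-0.05,-1]]'
python3 -m inch '[[0,0,0,0,0,0,-1],[0,0,0,0,0,0,1],[0,0,0,0,0,0,1],[0,0,0,0,0,0,1],[0,0,0,0,0,0,1],[0,0,0,0,0,0,1],[0,0,0,0,0,0,1],[0,0,0,0,0,0.02,1]]'
python3 -m inch '[[0,0,0,0,0,0.03,1],[0,0,0,0,0,0.07,1],[0,0,0,0,0,0.11,1],[0,0,0,0,0,0.14,1],[0,0,0,0,0,0.14,1],[0,0,0,0,0,0.14,1],[0,0,0,0,0,0.14,1],[0,0,0,0,0,0.14,1]]'
python3 - <<'E'
from h import *
p,d=grab('side','side8.png'); W=cloud('side',d)
p2,d2=grab('top'); T=cloud('top',d2)
cv2.imwrite('pics/side8z.png',cv2.resize(p[130:280,180:380,::-1],None,fx=4,fy=4))
for n,M in(('side',W),('top',T)):
 for y in(.146,-.084):
  k=(abs(M[...,0]-.57)<.056)&(abs(M[...,1]-y)<.056)&(M[...,2]>.07)&(M[...,2]<.155); z=M[k][:,2]; h=np.histogram(z,bins=np.arange(.07,.156,.004)); print(n,y,list(zip(h[1].round(3).tolist(),h[0].tolist())))
E
```

```text
t: 14.45
eef_pos: [0.5699, -0.0851, 0.0804]
tool_rot: [0.27, 0.963, 0.001, 0.003]
ft_force: [-0.9, -0.3, 0.1]
opening: 0.0308
t: 15.25
eef_pos: [0.568, -0.0848, 0.0984]
tool_rot: [0.27, 0.963, 0.001, 0.001]
ft_force: [-0.6, -0.3, -0.8]
opening: 0.0855
t: 16.05
eef_pos: [0.5671, -0.0846, 0.2369]
tool_rot: [0.27, 0.963, 0.0, -0.001]
ft_force: [-0.0, 1.1, -0.8]
opening: 0.0855
side 0.146 [(0.07, 51), (0.074, 562), (0.078, 88), (0.082, 27), (0.086, 31), (0.09, 22), (0.094, 26), (0.098, 31), (0.102, 25), (0.106, 29), (0.11, 34), (0.114, 121), (0.118, 27), (0.122, 1), (0.126, 0), (0.13, 0), (0.134, 0), (0.138, 0), (0.142, 0), (0.146, 0), (0.15, 0)]
side -0.084 [(0.07, 0), (0.074, 0), (0.078, 0), (0.082, 0), (0.086, 0), (0.09, 0), (0.094, 40), (0.098, 920), (0.102, 104), (0.106, 38), (0.11, 34), (0.114, 36), (0.118, 30), (0.122, 32), (0.126, 42), (0.13, 26), (0.134, 38), (0.138, 178), (0.142, 53), (0.146, 2), (0.15, 0)]
top 0.146 [(0.07, 25), (0.074, 532), (0.078, 594), (0.082, 18), (0.086, 2), (0.09, 5), (0.094, 3), (0.098, 3), (0.102, 6), (0.106, 5), (0.11, 5), (0.114, 89), (0.118, 128), (0.122, 10), (0.126, 0), (0.13, 0), (0.134, 0), (0.138, 0), (0.142, 0), (0.146, 0), (0.15, 0)]
top -0.084 [(0.07, 5), (0.074, 14), (0.078, 1), (0.082, 0), (0.086, 0), (0.09, 0), (0.094, 3), (0.098, 179), (0.102, 231), (0.106, 11), (0.11, 1), (0.114, 0), (0.118, 0), (0.122, 0), (0.126, 1), (0.13, 0), (0.134, 1), (0.138, 27), (0.142, 54), (0.146, 7), (0.15, 0)]
```

View pics/side8z.png

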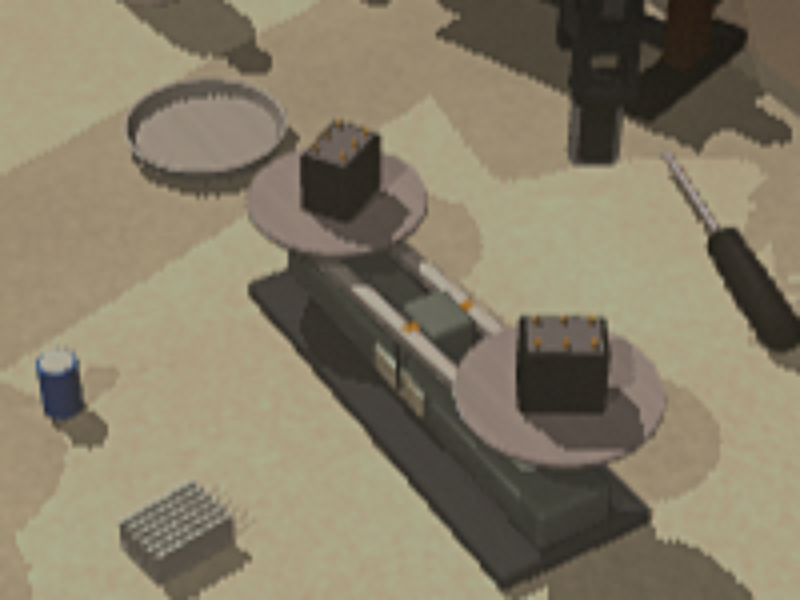

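With both let go, the left pan sits at its lower stop (~0.077) and the right at its upper (~0.101) in both cameras. Both blocks stand upright at zoom px (341,170) and (562,365). A is therefore heavier, so A goes to the tray and B to the dish. B first.

```bash
python3 -m inch '[[0,0,0,0.002,0,-0.04,1],[0,0,0,0.002,0,-0.08,1],[0,0,0,0.002,0,-0.12,1],[0,0,0,0.002,0,-0.14,1],[0,0,0,0.002,0,-0.147,1],[0,0,0,0.002,0,-0.147,1],[0,0,0,0.002,0,-0.147,-1],[0,0,0,0.002,0,-0.147,-1]]'
python3 -m inch '[[0,0,0,0,0,0,-1],[0,0,0,0,0,0,-1],[0,0,0,0,0,0,-1],[0,0,0,0,0,0,-1],[0,0,0,0,0,0,-1],[0,0,0,0,0,0.02,-1],[0,0,0,0,0,0.06,-1],[0,0,0,0,0,0.1,-1]]'
python3 - <<'E'
from h import *
p,d=grab('side'); s=bot.get_state(); print(s['ft_force'],s['eef_pos'],s['opening'])
cv2.imwrite('pics/side9z.png',cv2.resize(p[100:280,180:420,::-1],None,fx=3,fy=3))
t,d=grab('top'); W=cloud('top',d)
for q in('dish','tray'):
  for r in imaging.cut_out('top',q)[:2]:
    w=W[r['region']]; print(q,r['conf'],((w.min(0)+w.max(0))/2).round(3),cv2.minAreaRect((w[:,:2]*1000).astype(np.float32)))
E
```

```text
t: 16.95
eef_pos: [0.5705, -0.0848, 0.0916]
tool_rot: [0.27, 0.963, 0.001, 0.001]
ft_force: [0.9, -0.3, 0.5]
opening: 0.0592
t: 17.75
eef_pos: [0.5691, -0.0846, 0.1916]
tool_rot: [0.27, 0.963, 0.0, -0.001]
ft_force: [1.3, 0.2, -1.7]
opening: 0.0301
[3.58618139 0.26543598 5.00113474] [ 0.57299746 -0.08521614  0.19904684] 0.030560200906878242
dish 0.64 [0.523 0.205 0.555] ((487.35955810546875, 217.24740600585938), (415.3553161621094, 112.2981185913086), 55.84597396850586)
tray 0.71 [ 0.381 -0.35   0.009] ((379.97747802734375, -355.19219970703125), (20.021774291992188, 65.59893798828125), 79.16901397705078)
```

View pics/side9z.png

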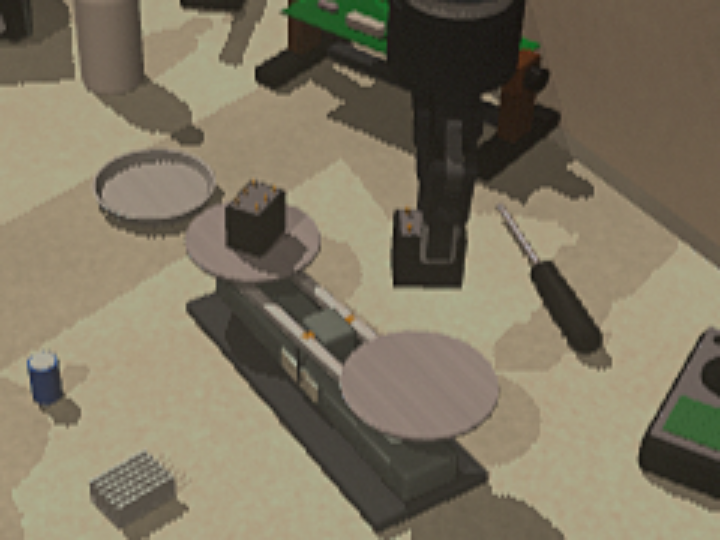

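B is held level and clear of the pan. Moving to the dish at (0.572,0.340).

```bash
python3 -m inch '[[0,0,0,0,0.04,0,-1],[0,0,0,0,0.085,0,-1],[0,0,0,0,0.13,0,-1],[0,0,0,0,0.175,0,-1],[0,0,0,0,0.22,0,-1],[0,0,0,0,0.265,0,-1],[0,0,0,0,0.31,0,-1],[0,0,0,0,0.35,0,-1]]'
python3 -m inch '[[0,0,0,0,0.03,0,-1],[0,0,0,0,0.06,0,-1],[0,0,0,0,0.078,-0.02,-1],[0,0,0,0,0.078,-0.05,-1],[0,0,0,0,0.078,-0.08,-1],[0,0,0,0,0.078,-0.11,-1],[0,0,0,0,0.078,-0.12,-1],[0,0,0,0,0.078,-0.12,-1]]'
python3 - <<'E'
from h import *
p,d=grab('side'); s=bot.get_state(); print(s['ft_force'],s['eef_pos'],s['opening'])
cv2.imwrite('pics/side10z.png',cv2.resize(p[60:240,150:390,::-1],None,fx=3,fy=3))
W=cloud('side',d)
k=(abs(W[...,0]-.572)<.04)&(abs(W[...,1]-.34)<.04)&(W[...,2]>.03)&(W[...,2]<.2); print(W[k].min(0))
E
```

```text
t: 18.75
eef_pos: [0.5687, 0.2668, 0.1895]
tool_rot: [0.27, 0.963, -0.001, -0.0]
ft_force: [1.0, -0.1, -0.8]
opening: 0.0304
t: 19.55
eef_pos: [0.5667, 0.3435, 0.0665]
tool_rot: [0.27, 0.963, -0.003, -0.002]
ft_force: [0.5, 0.1, -1.6]
opening: 0.0304
[ 0.71867137  0.75298161 -0.34691199] [0.56802892 0.34425145 0.06849345] 0.030234845938350966
[0.5322592  0.30120804 0.07261683]
```

View pics/side10z.png

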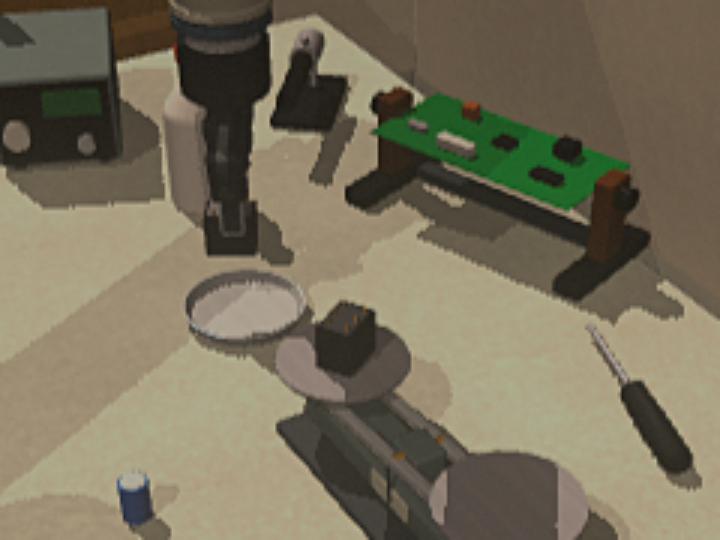

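```bash
python3 -m inch '[[0,0,0,0.003,-0.004,-0.015,-1],[0,0,0,0.003,-0.004,-0.03,-1],[0,0,0,0.003,-0.004,-0.045,-1],[0,0,0,0.003,-0.004,-0.055,-1],[0,0,0,0.003,-0.004,-0.06,-1],[0,0,0,0.003,-0.004,-0.063,-1],[0,0,0,0.003,-0.004,-0.063,-1],[0,0,0,0.003,-0.004,-0.063,-1]]'
python3 - <<'E'
from h import *
p,d=grab('side'); s=bot.get_state(); print(s['ft_force'],s['eef_pos'],s['opening'])
W=cloud('side',d)
cv2.imwrite('pics/side11z.png',cv2.resize(p[100:200,190:310,::-1],None,fx=6,fy=6))
# front face of block lowest points via colour dark
k=(abs(W[...,0]-.572)<.03)&(abs(W[...,1]-.34)<.03)&(p.max(-1)<75)&(W[...,2]<.1); z=np.sort(W[k][:,2]); print(z[:15].round(3),len(z))
E
```

```text
t: 20.4
eef_pos: [0.5713, 0.3405, 0.0059]
tool_rot: [0.27, 0.963, -0.001, -0.001]
ft_force: [0.1, -0.5, -1.4]
opening: 0.0306
[-0.24656583 -0.61610006 -1.49716656] [0.57141147 0.34056556 0.00609822] 0.030479100873437776
[-0.     0.001  0.001  0.001  0.001  0.002  0.002  0.003  0.004  0.004
  0.005  0.011  0.012  0.013  0.013] 269
```

View pics/side11z.png

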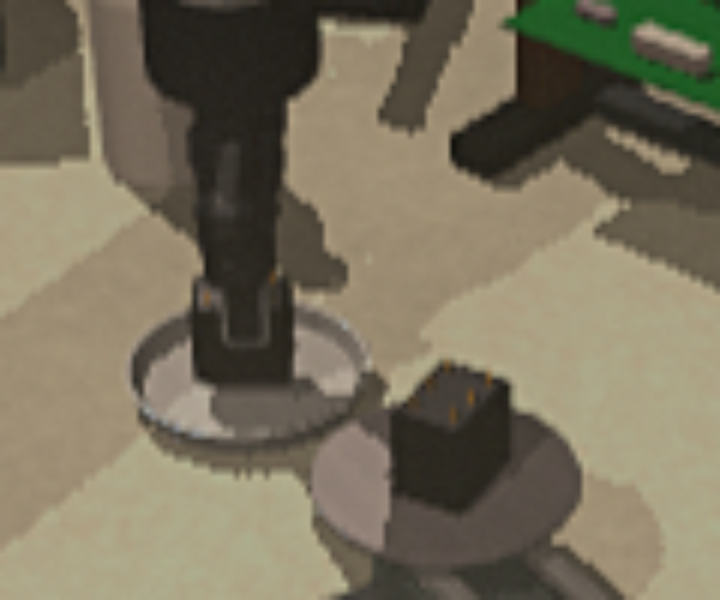

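Block is centred in the dish (zoom px (242,335)), about 8 mm above its floor. Final lowering in small steps.

```bash
python3 -m inch '[[0,0,0,0,0,-0.002,-1],[0,0,0,0,0,-0.004,-1],[0,0,0,0,0,-0.005,-1],[0,0,0,0,0,-0.006,-1],[0,0,0,0,0,-0.007,-1],[0,0,0,0,0,-0.007,-1],[0,0,0,0,0,-0.007,-1],[0,0,0,0,0,-0.007,-1]]'
```

```text
t: 21.25
eef_pos: [0.5714, 0.3406, -0.0009]
tool_rot: [0.27, 0.963, -0.001, -0.001]
ft_force: [-0.8, 0.2, -1.1]
opening: 0.0307
```

```bash
python3 -m inch '[[0,0,0,0,0,-0.001,-1],[0,0,0,0,0,-0.002,-1],[0,0,0,0,0,-0.002,-1],[0,0,0,0,0,-0.002,-1],[0,0,0,0,0,-0.002,-1],[0,0,0,0,0,-0.002,-1],[0,0,0,0,0,-0.002,-1],[0,0,0,0,0,-0.002,-1]]'
```

```text
t: 22.05
eef_pos: [0.5714, 0.3406, -0.0029]
tool_rot: [0.27, 0.963, -0.001, -0.001]
ft_force: [0.3, 0.3, -2.2]
opening: 0.0303
```

```bash
python3 -m inch '[[0,0,0,0,0,-0.001,-1],[0,0,0,0,0,-0.001,-1],[0,0,0,0,0,-0.002,-1],[0,0,0,0,0,-0.002,-1],[0,0,0,0,0,-0.003,-1],[0,0,0,0,0,-0.003,-1],[0,0,0,0,0,-0.003,-1],[0,0,0,0,0,-0.003,-1]]'
```

```text
t: 22.85
eef_pos: [0.5715, 0.3406, -0.0046]
tool_rot: [0.27, 0.963, -0.001, -0.001]
ft_force: [-4.3, -2.2, 12.5]
opening: 0.0305
```

Contact (12.5 N). Release and retreat.

```bash
python3 -m inch '[[0,0,0,0,0,0.001,-1],[0,0,0,0,0,0.001,1],[0,0,0,0,0,0.001,1],[0,0,0,0,0,0.001,1],[0,0,0,0,0,0.001,1],[0,0,0,0,0,0.001,1],[0,0,0,0,0,0.01,1],[0,0,0,0,0,0.03,1]]'
python3 -m inch '[[0,0,0.55,0,0,0.04,1],[0,0,0.55,0,0,0.08,1],[0,0,0.55,0,0,0.12,1],[0,0,0.55,0,0,0.16,1],[0,0,0.55,0,0,0.2,1],[0,0,0.55,0,-0.03,0.2,1],[0,0,0.55,0,-0.06,0.2,1],[0,0,0.55,0,-0.09,0.2,1]]'
python3 - <<'E'
from h import *
p,d=grab('side'); s=bot.get_state(); print(s['eef_pos'])
cv2.imwrite('pics/side12z.png',cv2.resize(p[60:240,150:390,::-1],None,fx=3,fy=3))
W=cloud('side',d)
for x,y,z0,z1 in((.572,.34,.033,.05),(.569,.146,.106,.12)):
  k=(abs(W[...,0]-x)<.04)&(abs(W[...,1]-y)<.04)&(W[...,2]>z0)&(W[...,2]<z1); print(cv2.minAreaRect((W[k][:,:2]*1000).astype(np.float32)),np.median(W[k][:,2]))
E
```

```text
t: 23.65
eef_pos: [0.5703, 0.34, 0.0246]
tool_rot: [0.27, 0.963, -0.002, -0.002]
ft_force: [0.0, -0.2, -0.1]
opening: 0.0854
t: 24.45
eef_pos: [0.5702, 0.2492, 0.2258]
tool_rot: [-0.002, 1.0, -0.002, -0.001]
ft_force: [0.4, -0.6, 0.2]
opening: 0.0852
[0.56994941 0.2448727  0.22549071]
((566.9942016601562, 340.176513671875), (41.097251892089844, 43.62218475341797), 56.451114654541016) 0.04192191523143585
((567.271484375, 144.3854217529297), (48.07893753051758, 32.71310043334961), 31.521074295043945) 0.11594579437566543
```

View pics/side12z.png

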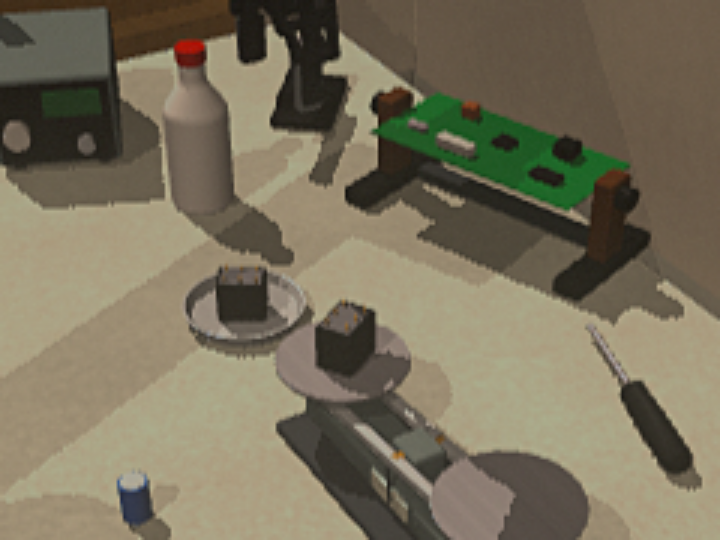

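B stands upright in the dish (zoom px (243,292)). Next is A at (0.568,0.145), jaw direction 121.5°.

```bash
python3 -m inch '[[0,0,0.548,-0.002,-0.04,0,1],[0,0,0.548,-0.002,-0.08,0,1],[0,0,0.548,-0.002,-0.099,0,1],[0,0,0.548,-0.002,-0.099,0,1],[0,0,0.548,-0.002,-0.099,-0.03,1],[0,0,0.548,-0.002,-0.099,-0.06,1],[0,0,0.548,-0.002,-0.099,-0.08,1],[0,0,0.548,-0.002,-0.099,-0.08,1]]'
```

```text
t: 25.3
eef_pos: [0.566, 0.1454, 0.1433]
tool_rot: [-0.272, 0.962, -0.004, -0.002]
ft_force: [-0.8, -0.1, 0.3]
opening: 0.0857
```

```bash
python3 -m inch '[[0,0,0,0.002,0,-0.03,1],[0,0,0,0.002,0,-0.06,1],[0,0,0,0.002,0,-0.078,1],[0,0,0,0.002,0,-0.078,1],[0,0,0,0.002,0,-0.078,1],[0,0,0,0.002,0,-0.078,-1],[0,0,0,0.002,0,-0.078,-1],[0,0,0,0.002,0,-0.078,-1]]'
python3 -m inch '[[0,0,0,0,0,0,-1],[0,0,0,0,0,0,-1],[0,0,0,0,0,0,-1],[0,0,0,0,0,0,-1],[0,0,0,0,0,0.02,-1],[0,0,0,0,0,0.06,-1],[0,0,0,0,0,0.1,-1],[0,0,0,0,0,0.13,-1]]'
python3 - <<'E'
from h import *
p,d=grab('side'); s=bot.get_state(); print(s['ft_force'],s['eef_pos'],s['opening'])
cv2.imwrite('pics/side13z.png',cv2.resize(p[60:240,150:390,::-1],None,fx=3,fy=3))
E
```

```text
t: 26.1
eef_pos: [0.5687, 0.1456, 0.0664]
tool_rot: [-0.272, 0.962, -0.004, -0.001]
ft_force: [0.3, 0.1, -0.4]
opening: 0.044
t: 26.9
eef_pos: [0.5688, 0.1456, 0.1983]
tool_rot: [-0.272, 0.962, -0.004, -0.001]
ft_force: [1.0, -0.0, -2.2]
opening: 0.0307
[2.38501819 0.44540505 1.00039018] [0.57126614 0.14620922 0.20311194] 0.03031826678427342
```

View pics/side13z.png

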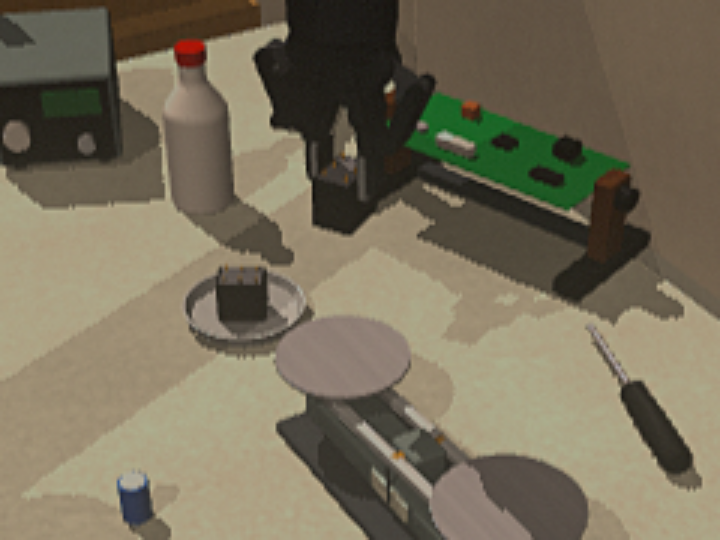

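```bash
python3 -m inch '[[0,0,-0.07,-0.014,-0.04,0,-1],[0,0,-0.14,-0.028,-0.08,0,-1],[0,0,-0.21,-0.043,-0.12,0,-1],[0,0,-0.28,-0.058,-0.16,0,-1],[0,0,-0.35,-0.072,-0.2,0,-1],[0,0,-0.42,-0.086,-0.24,0,-1],[0,0,-0.49,-0.1,-0.28,0,-1],[0,0,-0.55,-0.115,-0.32,0,-1]]'
python3 - <<'E'
from h import *
s=bot.get_state(); print(s['eef_pos'],s['opening'])
for c in('side',):
  p,d=grab(c); W=cloud(c,d)
  for r in imaging.cut_out(c,'tray')[:1]:
    k=r['region']&(W[...,2]<.03)&(W[...,2]>.008); w=W[k]; print(r['conf'],cv2.minAreaRect((w[:,:2]*1000).astype(np.float32)))
E
```

```text
t: 27.75
eef_pos: [0.4551, -0.1751, 0.2026]
tool_rot: [0.001, 1.0, -0.004, 0.001]
ft_force: [0.3, -0.5, -2.6]
opening: 0.0304
[ 0.45507722 -0.1751495   0.20259264] 0.030429149214840617
0.7 ((400.57586669921875, -302.66900634765625), (116.38981628417969, 101.92631530761719), 7.370981216430664)
```

Tray centre about (0.402,-0.304).

```bash
python3 -m inch '[[0,0,0,-0.016,-0.04,0,-1],[0,0,0,-0.033,-0.08,0,-1],[0,0,0,-0.048,-0.115,0,-1],[0,0,0,-0.053,-0.129,-0.02,-1],[0,0,0,-0.053,-0.129,-0.05,-1],[0,0,0,-0.053,-0.129,-0.09,-1],[0,0,0,-0.053,-0.129,-0.13,-1],[0,0,0,-0.053,-0.129,-0.13,-1]]'
python3 -m inch '[[0,0,0,0,0,-0.015,-1],[0,0,0,0,0,-0.03,-1],[0,0,0,0,0,-0.045,-1],[0,0,0,0,0,-0.055,-1],[0,0,0,0,0,-0.062,-1],[0,0,0,0,0,-0.065,-1],[0,0,0,0,0,-0.065,-1],[0,0,0,0,0,-0.065,-1]]'
python3 - <<'E'
from h import *
p,d=grab('side'); s=bot.get_state(); print(s['ft_force'],s['eef_pos'],s['opening'])
cv2.imwrite('pics/side14z.png',cv2.resize(p[280:420,220:400,::-1],None,fx=4,fy=4))
W=cloud('side',d)
k=(abs(W[...,0]-.402)<.03)&(abs(W[...,1]+.304)<.03)&(p.max(-1)<60)&(W[...,2]<.1); z=np.sort(W[k][:,2]); print(z[:40:2].round(3),len(z))
E
```

```text
t: 28.65
eef_pos: [0.3977, -0.3035, 0.0679]
tool_rot: [0.002, 1.0, -0.002, -0.004]
ft_force: [-0.9, 0.8, -2.5]
opening: 0.0307
t: 29.45
eef_pos: [0.3981, -0.3037, 0.0035]
tool_rot: [0.002, 1.0, -0.002, -0.003]
ft_force: [0.7, -0.2, -2.7]
opening: 0.0305
[-0.59272724 -0.48477115 -2.45627302] [ 0.39805753 -0.30379188  0.00347228] 0.03076961963512277
[0.    0.003 0.003 0.003 0.005 0.011 0.014 0.015 0.015 0.016 0.016 0.016
 0.017 0.017 0.017 0.018 0.018 0.018 0.018 0.018] 539
```

View pics/side14z.png

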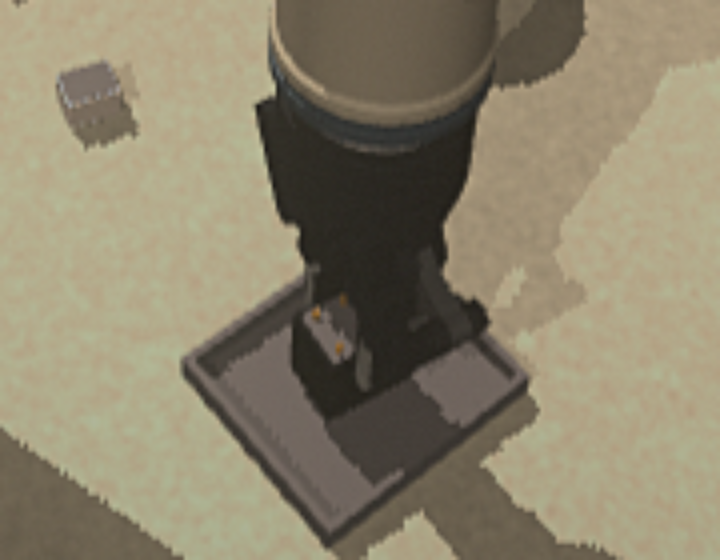

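The block is inside the tray walls (zoom px (345,370)), about 11 mm above the floor.

```bash
python3 -m inch '[[0,0,0,0.002,0,-0.003,-1],[0,0,0,0.002,0,-0.006,-1],[0,0,0,0.002,0,-0.008,-1],[0,0,0,0.002,0,-0.009,-1],[0,0,0,0.002,0,-0.01,-1],[0,0,0,0.002,0,-0.01,-1],[0,0,0,0.002,0,-0.01,-1],[0,0,0,0.002,0,-0.01,-1]]'
```

```text
t: 30.3
eef_pos: [0.4001, -0.3038, -0.0065]
tool_rot: [0.002, 1.0, -0.002, -0.003]
ft_force: [-0.1, -0.1, -2.3]
opening: 0.0312
```

```bash
python3 -m inch '[[0,0,0,0,0,0,-1],[0,0,0,0,0,-0.001,-1],[0,0,0,0,0,-0.001,-1],[0,0,0,0,0,-0.002,-1],[0,0,0,0,0,-0.002,-1],[0,0,0,0,0,-0.002,-1],[0,0,0,0,0,-0.002,-1],[0,0,0,0,0,-0.002,-1]]'
```

```text
t: 31.1
eef_pos: [0.4002, -0.3039, -0.007]
tool_rot: [0.002, 1.0, -0.002, -0.003]
ft_force: [-5.1, 4.3, 20.5]
opening: 0.0305
```

Contact. Ease up 1 mm, release, retreat.

```bash
python3 -m inch '[[0,0,0,0,0,0.0005,-1],[0,0,0,0,0,0.0005,1],[0,0,0,0,0,0.0005,1],[0,0,0,0,0,0.0005,1],[0,0,0,0,0,0.0005,1],[0,0,0,0,0,0.0005,1],[0,0,0,0,0,0.01,1],[0,0,0,0,0,0.03,1]]'
python3 -m inch '[[0,0,0,0,0,0.04,1],[0,0,0,0,0,0.08,1],[0,0,0,0,0,0.12,1],[0,0,0,0,0,0.16,1],[0,0,0,0,0,0.2,1],[0,0,0,0,0.05,0.2,1],[0,0,0,0,0.1,0.2,1],[0,0,0,0,0.12,0.2,1]]'
python3 - <<'E'
from h import *
s=bot.get_state(); print(s['eef_pos'])
for c in('side','top'):
  p,d=grab(c,f'{c}15.png'); W=cloud(c,d)
  for n,x,y in(('dish',.572,.34),('tray',.402,-.304)):
    k=(abs(W[...,0]-x)<.04)&(abs(W[...,1]-y)<.04)&(W[...,2]>.036)&(W[...,2]<.055)
    if k.sum()>5: r=cv2.minAreaRect((W[k][:,:2]*1000).astype(np.float32)); print(c,n,np.array(r[0]).round(),np.array(r[1]).round(),np.median(W[k][:,2]).round(4))
  for q in('capacitor','relay','heatsink','dish','tray'):
    for r in imaging.cut_out(c,q)[:1]:
      w=W[r['region']]; print(c,q,round(r['conf'],2),np.median(w,0).round(3),((w.min(0)+w.max(0))/2).round(3))
E
```

```text
t: 31.9
eef_pos: [0.3992, -0.3032, 0.0226]
tool_rot: [0.002, 1.0, -0.002, -0.004]
ft_force: [0.5, 0.7, -0.6]
opening: 0.0856
t: 32.7
eef_pos: [0.3983, -0.1802, 0.2234]
tool_rot: [0.002, 1.0, -0.001, -0.004]
ft_force: [0.2, -0.0, -0.1]
opening: 0.0858
[ 0.39830586 -0.18024798  0.22343073]
side dish [566. 339.] [39. 44.] 0.0419
side tray [ 400. -305.] [34. 44.] 0.0427
side capacitor 0.65 [0.373 0.133 0.023] [ 0.254 -0.253  0.384]
side relay 0.65 [ 0.368 -0.115  0.016] [ 0.257 -0.376  0.383]
side heatsink 0.8 [0.383 0.    0.017] [ 0.272 -0.313  0.382]
side dish 0.65 [0.547 0.335 0.003] [ 0.371 -0.128  0.383]
side tray 0.72 [ 0.393 -0.314  0.003] [ 0.298 -0.447  0.382]
top dish [570. 338.] [33. 44.] 0.044
top capacitor 0.19 [0.585 0.03  0.066] [0.513 0.031 0.561]
top relay 0.65 [ 0.371 -0.109  0.018] [ 0.387 -0.054  0.556]
top heatsink 0.67 [0.387 0.006 0.006] [0.387 0.005 0.012]
top dish 0.9 [0.572 0.339 0.005] [0.523 0.205 0.555]
top tray 0.56 [ 0.449 -0.26   0.011] [ 0.447 -0.261  0.009]
```

View pics/side15.png

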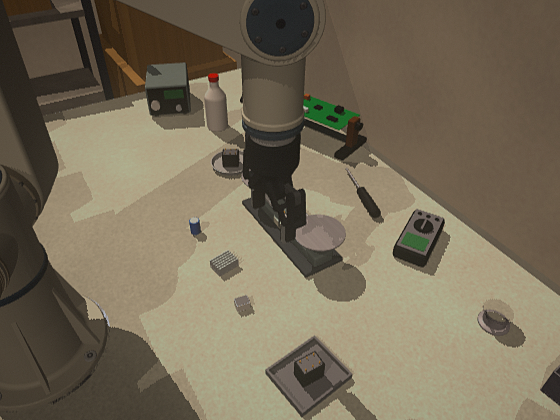

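View pics/top15.png

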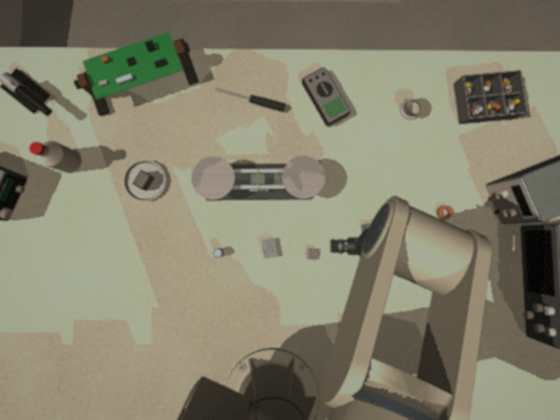

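Both stand upright: B in the dish (side px (230,157), block top 0.044, centre within about 3 mm), A in the tray (side px (309,367), block top 0.043, centre within about 3 mm). The small parts are where they were, and the gripper is clear of everything.

```bash
python3 -c "
from h import *
print(finish_job())"
```

```text
the job is handed in; nothing more can be done
None
```

I weighed the two transformers against each other, put the heavier one in the rectangular tray and the lighter one in the round dish, and handed the job in at about 33 s of the 72 s allowed. No verdict was reported.

- **Weighing:** The transformer that started on the robot's left went on the left pan, the other on the right. With both let go, both cameras showed the left pan at its lower stop (about 0.077 m) and the right at its upper (about 0.101 m). The left-hand one was therefore the heavier. The wrist-force readings were too noisy to confirm this.
- **Last checks:** Each transformer stands pins up, within a few mm of the centre of its tray or dish, with its block top at 0.043–0.044 m, as expected on the 4 mm floor. The arm hid the tray from the top camera, so only the side camera checked that one. The heat sink and relay are where they started in both cameras. The capacitor matched in the side camera, but the top camera's network mistook something else for it. The gripper was open and clear of everything.
- **What disagreed:** The fingertips really end about 30 mm above the reported tool position. The first grasp therefore closed just above the left-hand transformer without moving it. I corrected for the offset from the camera images, and every later grasp held.

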